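Hang the fruit sizing gauge back on its bolt

TASK

Of the two aluminium fruit-sizing gauges on the packing table, take the one with the single big round sizing hole by its wooden grip and hang it on the sloping board: pass the round opening of its keyhole over the head of the bolt until the plate lies flat on the board, then pull it straight down the slope until the bolt is fully home at the end of the narrow slot, and let go. Leave the other gauge, with two small holes, where it lies.

Things in the scene. Friction and masses are not known exactly. Their poses are not given: they have to be found in the camera images.
- gauge_grip (a point): Centre of the dark wooden grip bar (60 x 20 x 45 mm high) of the gauge to hang: aluminium plate 245 x 90 x 5 mm, 0.25 kg, lying flat, bar on top; this point is 27.5 mm above its underside. x: along plate to the keyhole end, y: across plate and the bar's 20 mm, z: up from plate. Along x from here: plate -110 to +135 mm, one 52 mm round sizing hole at -72.5, keyhole opening 50 mm wide centred at +61.
- gauge_slot_end (a point): Point on the same gauge where the bolt's axis is when fully home in the keyhole slot: +112 mm in x and -27.5 mm in z from the grip, at the level of the plate's underside; same axes. The slot, 18 mm wide with a tapered mouth, leads from the opening (its centre 51 mm towards the grip from here) along +x and ends 6 mm beyond this point.
- bolt (a point): Where the axis of the steel coach bolt meets the face of the fixed plywood board, which rises 25 degrees away from the robot (300 mm up the slope x 220; bolt 45 mm below the top edge, midway). x: up the slope, y: across, z: square out of the face. Shank 12 mm thick, 14 mm long; domed head 30 mm across, top 22 mm out. The gauge hangs flat on the face, its x up the slope, its slot sliding freely under the head.
- other_grip (a point): Centre of the wooden grip bar of the other gauge, to be left alone: same plate, bar, keyhole and axes, but two 30 mm sizing holes side by side in place of the one big hole.

How it is judged:
By the outcome, as a careful person would: the job done as asked, in the order asked, and still so for the second after the job is handed in, with the robot touching nothing.
It also fails if it takes over 35 s, if anything falls off the work surface, if the arm or the gripper's body presses on something with over 40 N, if the wrist force passes 120 N, or if a joint passes its speed limit or range.

ROBOT

A 6-joint arm with a two-finger parallel gripper is mounted at the origin on the work surface. World frame = base frame: x ahead of the robot, y to its left, z up, the work surface at z = 0. Lengths are in m, angles in rad, forces in N, time in s.
With the tool pointing down it reaches from about 0.4 to 0.925 m from the base axis. Payload 12.5 kg.
Tool frame: the origin (TCP) lies midway between the tips of the shut fingers; the grasp point (between the pads) lies pinch_z behind it (pinch_z is the distance from the TCP to the grasp point, in m); y points along the fingers, z is the direction in which the jaws open and shut, and the axes are right-handed (so a half turn about y gives the same grasp; the last joint's range is limited). The gripper opens to 95 mm and grips with 3 to 60 N. Pads are 20 mm wide; open, the fingers measure 119 mm over their backs; the gripper's body (75 mm by 180 mm) begins 59 mm behind the grasp point.
Start: joints at [1.202, 0.491, 1.559, -0, 1.092, -0.106], TCP at [0.162, 0.604, 0.215] pointing down, gripper open.
Joint ranges: [-3.1, 3.1], [-0.84, 2.19], [0.05, 2.79], [-1.13, 4.28], [0.06, 2.93], [-2.69, 2.69]. Speed limits (rad/s): [2.22, 2.22, 2.79, 3.14, 3.14, 3.14].

INTERFACE

Orientations are given as a rotation vector (axis times angle).
In Python, from station import sense, get_image, camera_model, hand_in, search_frame, regions_of, tip_of, pinch_z gives the robot as it stands.
- The arm moves only by the tool move_arm, never from a script. Its arguments are lists of equal length, an entry for each row: "slide": the shift along the tool's x, y, z in m, a list of three; "rotation": the turn, a rotation vector about the tool's x, y, z in degrees, a list of three; "fingers": the finger opening in m, from 0 to 0.0951. A call has exactly 5 rows; each row is the pose to reach, as a shift and turn from the pose commanded when the call began, along the tool's axes at that moment; what a row does not reach only later rows make up. A row lasts 1/12 s, in which the tool goes at most 41.7 mm and 7.16 degrees, less where a joint would pass 70% of its speed; a pose out of reach is approached as far as the arm can. A call with a gripper value outside its range is refused whole. The fingers move at their own pace and stop on an object; "newtons" is the grip in N (left out, the last holds). Time passes only in rows, so rows that repeat a pose let the fingers close, or fill a call up. It gives the time, the measured TCP pose, the force and the opening at its end, in the units of the state.
- sense(): the state, without advancing time (a new reading comes with each control period).
- get_image(name): name is "side" or "top"; returns (picture, depth): 384x512x3 uint8, red, green, blue; 384x512 float32, m along the optical axis (not along the pixel's ray), 0 where there is no reading.
- camera_model(name): a dict with "fx", "fy", "cx", "cy" (pixels), "dist" ([k1, k2, p1, p2, k3] as OpenCV has them; the pictures are not rectified), "R" (3x3) and "t" (3): a world point X has camera coordinates R X + t. Camera axes: x right, y down, z forward; pixel columns grow to the right and rows downward; lengths in m; the calibration is good to about 2 mm. A picture is of the moment at which its call begins. camera_model takes no time and is no camera call.
- hand_in(): hands the job in, once; it reports no verdict.
Trained networks look in the newest picture that a camera, given by its name, has taken for a name from the list of things; names that differ only in an ending like _2 or _b are one class to them, and where a whole thing is asked for, a point or a joint stands for the part that bears it (a point fixed in the world has none). Each returns a list of dicts, best first, with "confidence" (0 to 1); they miss things now and then, are a little off and sometimes report something else, mostly with a low value. They report only what shows in the picture. A call takes as long as a camera call.
- search_frame(camera, name): "location" ([column, row] as shares, 0 to 1, of the picture: columns of its width, rows of its height, amid what is visible of it).
- regions_of(camera, name): "mask" (384x512 bool, what is visible of it) and "location" ([column, row] as shares, 0 to 1, of the picture: columns of its width, rows of its height, amid what is visible of it).
- tip_of(camera, name): "location" ([column, row] as shares, 0 to 1, of the picture: columns of its width, rows of its height: a listed point, or the origin of a listed thing).
The state is a dict: "t": time; "qpos": joint angles; "dq": joint speeds; "tau": joint torques, N m; "tool_pos": TCP position; "orientation": TCP orientation; "contact_force": force on the tool from outside, world axes, zero at the start; "torque": the same for the moment, N m; "grip_width": finger opening in m.
Only numpy, scipy, OpenCV 4.12 (cv2) and the standard library are available. Lean on these libraries where they do the work, as an engineer would, in place of code of your own. Each camera call takes 0.05 s, during which the arm holds its last target. There are 200 camera calls.

## Working session

There is one attempt and no reset: what is moved stays moved. The work goes in short steps, Python scripts to look and compute and a tool call to move; the robot and the scene stay as the last step left them, time stands still between calls to the robot, and variables do not carry over. Pictures are saved under pics/ and viewed, about 8 in all and at most 12, crops included, and the job is handed in when it is done.

Besides the shell and the picture viewer there is one more tool, called after "Emit:" as name(argument=value, ...) on one line, values as JSON. move_arm: Moves the arm, as the interface text tells. Its arguments: {"type":"object","properties":{"slide":{"type":"array","items":{"type":"array","items":{"type":"number"}}},"rotation":{"type":"array","items":{"type":"array","items":{"type":"number"}}},"fingers":{"type":"array","items":{"type":"number"}},"newtons":{"type":"number"}},"required":["slide","rotation","fingers"]}

```bash
mkdir -p pics; cat > h.py <<'E'
import numpy as np, cv2
from station import *
from scipy.spatial.transform import Rotation as Ro
def deproj(cam,uv,depth):
    m=camera_model(cam);K=np.array([[m['fx'],0,m['cx']],[0,m['fy'],m['cy']],[0,0,1.]])
    uv=np.asarray(uv,float).reshape(-1,1,2)
    n=cv2.undistortPoints(uv,K,np.array(m['dist'],float)).reshape(-1,2)
    c=np.c_[n,np.ones(len(n))]*np.asarray(depth,float).reshape(-1,1)
    return (c-np.array(m['t']))@np.array(m['R'])
def proj(cam,X):
    m=camera_model(cam);K=np.array([[m['fx'],0,m['cx']],[0,m['fy'],m['cy']],[0,0,1.]])
    return cv2.projectPoints(np.asarray(X,float).reshape(-1,3),cv2.Rodrigues(np.array(m['R'],float))[0],np.array(m['t'],float),K,np.array(m['dist'],float))[0].reshape(-1,2)
def cloud(cam,d):
    v,u=np.nonzero(d>0); return np.c_[u,v],deproj(cam,np.c_[u,v],d[v,u])
def at(cam,d,loc):
    u,v=int(loc[0]*512),int(loc[1]*384); return deproj(cam,[[loc[0]*512,loc[1]*384]],[np.median(d[max(v-1,0):v+2,max(u-1,0):u+2])])[0]
E
python3 - <<'E'
from h import *
np.set_printoptions(precision=4,suppress=True)
s=sense();print(s,pinch_z)
ims=[]
for c in ['side','top']:
    p,d=get_image(c);np.savez(f'{c}0.npz',p=p,d=d);ims.append(p)
    m=camera_model(c);print(c,-np.array(m['R']).T@np.array(m['t']),np.array(m['R'])[2])
    for n in ['gauge_grip','gauge_slot_end','bolt','other_grip']:
        for r in tip_of(c,n)[:2]:
            l=r['location'];print(n,round(r['confidence'],2),np.array(l)*[512,384],at(c,d,l))
    cv2.imwrite(f'pics/{c}0.png',cv2.resize(p[:,:,::-1],(768,576)))
E
```

```text
{'t': 0.0, 'qpos': array([ 1.2024,  0.4916,  1.5595, -0.    ,  1.0917, -0.1056]), 'dq': array([-0.0008, -0.001 ,  0.0014, -0.0033,  0.0004,  0.0016]), 'tau': array([  0.0003, -61.264 , -25.8183,   0.0693,   0.0483,  -0.0001]), 'tool_pos': array([0.1622, 0.6033, 0.214 ]), 'orientation': array([-1.5621,  0.2065, -0.2061]), 'contact_force': array([-0.5924, -0.0776, -0.4269]), 'torque': array([ 0.0335, -0.0586, -0.0161]), 'grip_width': 0.09534402917925955} 0.0188
side [ 0.2588 -0.3569  0.7176] [ 0.3746  0.4879 -0.7884]
gauge_grip 0.92 [220.8256 192.6144] [0.4953 0.0866 0.0466]
gauge_slot_end 0.82 [260.4032 182.0928] [0.6075 0.0814 0.005 ]
bolt 0.55 [421.0176 248.2176] [ 0.6694 -0.2931  0.151 ]
bolt 0.39 [186.2144 131.5968] [0.5347 0.3099 0.046 ]
other_grip 0.85 [186.88   133.7856] [0.5344 0.3079 0.0396]
top [0.512  0.0339 1.0641] [ 0.051   0.005  -0.9987]
gauge_slot_end 0.71 [227.584 168.192] [ 0.615   0.0996 -0.0005]
bolt 0.94 [412.0064 131.904 ] [ 0.6659 -0.2929  0.1487]
other_grip 0.98 [133.7856 201.9072] [0.5387 0.3125 0.0493]
```

View pics/top0.png

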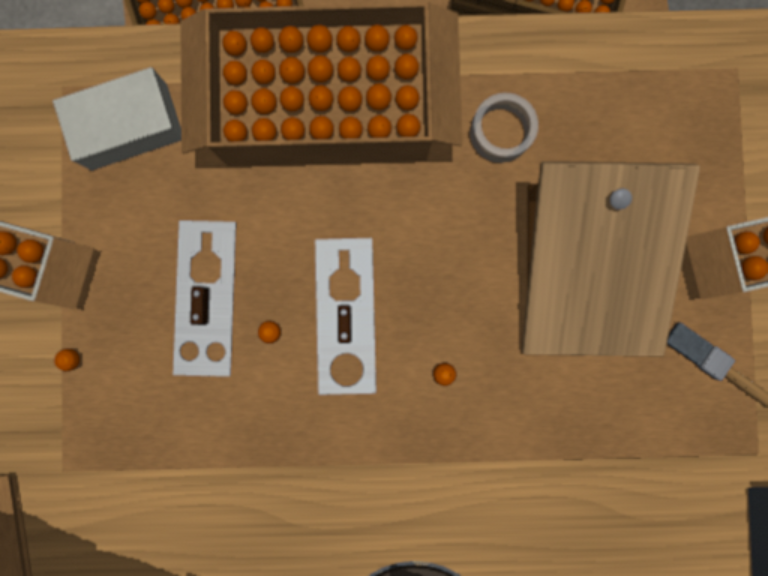

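View pics/side0.png

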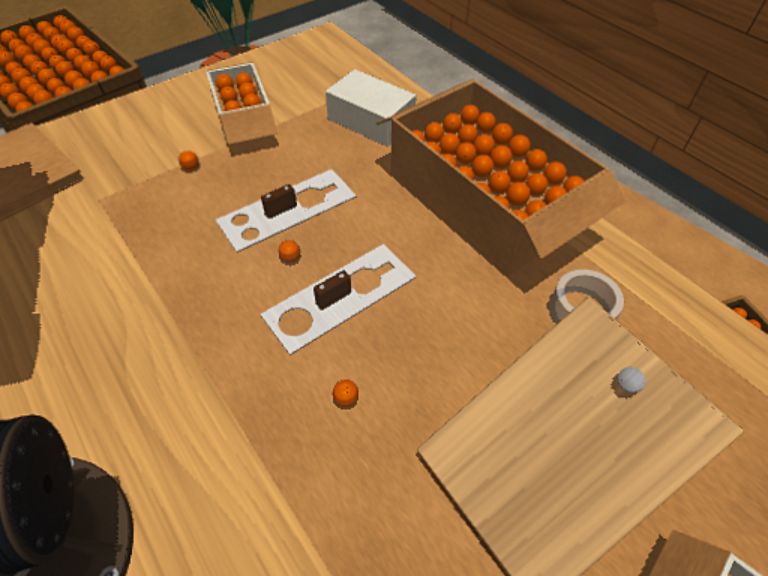

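Top view: the one-hole gauge is at about (345,316) of 768x576, the two-hole one at (203,300), and the bolt at (620,198) on the board. The networks agree. Next I fit the plate, bar, board and bolt from depth.

```bash
cat > fit.py <<'E'
from h import *
np.set_printoptions(precision=4,suppress=True)
def board(c,P):
    # plane
    q=P[(P[:,0]>.45)&(P[:,0]<.62)&(P[:,1]>-.38)&(P[:,1]<-.2)&(P[:,2]>.01)]
    for _ in range(4):
        A=np.c_[q[:,:2],np.ones(len(q))];co=np.linalg.lstsq(A,q[:,2],rcond=None)[0];r=q[:,2]-A@co;q=q[abs(r)<max(.002,2*r.std())]
    n=np.array([-co[0],-co[1],1]);n/=np.linalg.norm(n);p0=q.mean(0)
    h=(P-p0)@n
    on=P[(abs(h)<.004)&(P[:,0]>.35)&(P[:,0]<.75)&(P[:,1]>-.46)&(P[:,1]<-.1)&(P[:,2]>.02)]
    ex=np.array([1,0,0])-n*n[0];ex/=np.linalg.norm(ex);ey=np.cross(n,ex)
    L=np.c_[(on-p0)@ex,(on-p0)@ey].astype(np.float32)
    rect=cv2.minAreaRect(L);print(c,'n',n,'tilt',np.degrees(np.arccos(n[2])),'rect',rect)
    box=cv2.boxPoints(rect);print('board corners',p0+box[:,:1]*ex+box[:,1:]*ey)
    hd=P[(h>.012)&(h<.03)&(np.linalg.norm(P[:,:2]-[.666,-.293],axis=1)<.035)]
    hh=(hd-p0)@n
    u=np.c_[(hd-p0)@ex,(hd-p0)@ey];cc,rr=cv2.minEnclosingCircle(u.astype(np.float32))
    b=p0+u.mean(0)@np.array([ex,ey]);b2=p0+np.array(cc)@np.array([ex,ey])
    print('bolt mean',b,'circ',b2,rr,'hmax',hh.max(),len(hd))
def gauge(c,P,p,uv):
    rgb=p[uv[:,1],uv[:,0]].astype(int)
    r=(P[:,0]>.36)&(P[:,0]<.7)&(P[:,1]>-.0)&(P[:,1]<.18)
    pl=P[r&(P[:,2]>-.005)&(P[:,2]<.015)&(rgb.min(1)>130)&(np.ptp(rgb,axis=1)<40)]
    rect=cv2.minAreaRect(pl[:,:2].astype(np.float32));print(c,'plate',rect,pl[:,2].mean())
    bt=P[r&(P[:,2]>.043)&(P[:,2]<.06)]
    rb=cv2.minAreaRect(bt[:,:2].astype(np.float32));print('bar',rb,bt[:,2].mean(),len(bt),bt.mean(0))
if __name__=='__main__':
    for c in ['top','side']:
        z=np.load(c+'0.npz');uv,P=cloud(c,z['d']);board(c,P);gauge(c,P,z['p'],uv)
        t=P[(P[:,0]>.4)&(P[:,0]<.6)&(P[:,1]>-.08)&(P[:,1]<.0)];print('table z',np.median(t[:,2]))
E
python3 fit.py
python3 - <<'E'
from h import *
s=sense();print(Ro.from_rotvec(s['orientation']).as_matrix())
E
```

```text
top n [-0.421   0.0167  0.9069] tilt 24.920563924258808 rect ((0.04024574160575867, -0.03298559784889221), (0.27748703956604004, 0.3074469268321991), 87.36233520507812)
board corners [[ 0.4295 -0.4557  0.0183]
 [ 0.7081 -0.4675  0.1479]
 [ 0.7196 -0.1902  0.1481]
 [ 0.4411 -0.1785  0.0186]]
bolt mean [ 0.6745 -0.2969  0.1292] circ [ 0.6741 -0.2977  0.129 ] 0.014482378959655762 hmax 0.024772225033297107 148
top plate ((0.5140239000320435, 0.09660010039806366), (0.09101944416761398, 0.24641451239585876), 89.96564483642578) 0.004154795645654028
bar ((0.5021847486495972, 0.09593899548053741), (0.018627062439918518, 0.05706660822033882), 88.79324340820312) 0.048670920970139024 228 [0.5024 0.0958 0.0487]
table z 0.00015513221442215006
side n [-0.4222  0.0136  0.9064] tilt 24.98483470500264 rect ((0.0478450208902359, 0.001997128129005432), (0.22062523663043976, 0.3012891113758087), 87.67081451416016)
board corners [[ 0.4382 -0.3987  0.0218]
 [ 0.7111 -0.4091  0.149 ]
 [ 0.7192 -0.1886  0.1495]
 [ 0.4463 -0.1783  0.0223]]
bolt mean [ 0.673  -0.2975  0.1296] circ [ 0.6737 -0.2971  0.1299] 0.014703003689646721 hmax 0.024131734763207714 239
side plate ((0.5151431560516357, 0.09636351466178894), (0.09166513383388519, 0.2447664737701416), 89.82707977294922) 0.005052468226165989
bar ((0.501704216003418, 0.09588004648685455), (0.020662548020482063, 0.059385739266872406), 88.50096130371094) 0.04891060597952488 201 [0.5005 0.0944 0.0489]
table z 0.0009509095946496061
[[ 9.65676861e-01  2.98487478e-05  2.59746415e-01]
 [-2.59746416e-01  7.35227216e-05  9.65676858e-01]
 [ 9.72698165e-06 -9.99999997e-01  7.87522963e-05]]
```

Emit:
move_arm(slide=[[0.03,0,-0.026],[0.06,0,-0.052],[0.09,0,-0.078],[0.12,0,-0.104],[0.15,0,-0.13]], rotation=[[0,-2.9,0],[0,-5.8,0],[0,-8.7,0],[0,-11.6,0],[0,-14.5,0]], fingers=[0.06,0.06,0.06,0.06,0.06], newtons=50)

```text
t: 0.92
tool_pos: [0.274, 0.4375, 0.2147]
orientation: [-1.57, 0.005, -0.005]
contact_force: [0.2, 0.7, 0.1]
grip_width: 0.0671
```

Emit:
move_arm(slide=[[0.023,0,-0.034],[0.046,0,-0.068],[0.069,0,-0.102],[0.092,0,-0.136],[0.114,0,-0.17]], rotation=[[0,0,0],[0,0,0],[0,0,0],[0,0,0],[0,0,0]], fingers=[0.06,0.06,0.06,0.06,0.06])

```text
t: 1.33
tool_pos: [0.3866, 0.2662, 0.2149]
orientation: [-1.57, 0.007, -0.008]
contact_force: [1.0, -0.1, 0.3]
grip_width: 0.0597
```

Emit:
move_arm(slide=[[0.023,0,-0.034],[0.046,0,-0.068],[0.069,0,-0.102],[0.092,0,-0.136],[0.114,0,-0.17]], rotation=[[0,0,0],[0,0,0],[0,0,0],[0,0,0],[0,0,0]], fingers=[0.06,0.06,0.06,0.06,0.06])

```text
t: 1.75
tool_pos: [0.499, 0.0948, 0.2149]
orientation: [-1.571, 0.007, -0.008]
contact_force: [0.6, -0.0, 0.5]
grip_width: 0.0601
```

Emit:
move_arm(slide=[[0,0.03,0],[0,0.06,0],[0,0.09,0],[0,0.12,0],[0,0.135,0]], rotation=[[0,0,0],[0,0,0],[0,0,0],[0,0,0],[0,0,0]], fingers=[0.06,0.06,0.06,0.06,0.06])

```text
t: 2.17
tool_pos: [0.4971, 0.0966, 0.0769]
orientation: [-1.571, 0.01, -0.006]
contact_force: [0.7, -0.2, 0.5]
grip_width: 0.0599
```

Emit:
move_arm(slide=[[0.004,0.02,0],[0.004,0.04,0],[0.004,0.052,0],[0.004,0.06,0],[0.004,0.06,0]], rotation=[[0,0,0],[0,0,0],[0,0,0],[0,0,0],[0,0,0]], fingers=[0.06,0.06,0.06,0.06,0.06])

```text
t: 2.58
tool_pos: [0.5016, 0.0968, 0.0184]
orientation: [-1.571, 0.009, -0.006]
contact_force: [0.1, 0.4, -0.6]
grip_width: 0.0601
```

```bash
python3 - <<'E'
from h import *
s=sense();print(s['tool_pos'],s['orientation'],s['contact_force'])
p,d=get_image('side');cv2.imwrite('pics/s1.png',cv2.resize(p[90:270,130:370,::-1],(800,600)))
E
```

```text
[0.5016185  0.09677372 0.01839754] [-1.57082848  0.00930776 -0.00610372] [ 0.08978761  0.41037415 -0.62030394]
```

View pics/s1.png

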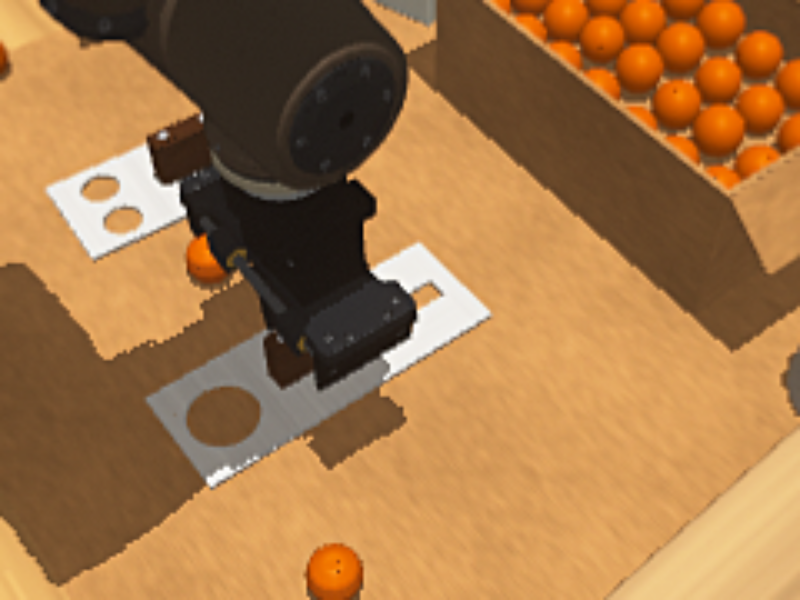

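The fingers straddle the bar of the one-hole gauge (crop about (300,360)), clear of the plate. I'll lower 5 mm, close, and lift.

Emit:
move_arm(slide=[[0,0.005,0],[0,0.005,0],[0,0.005,0],[0,0.005,0],[0,0.005,0]], rotation=[[0,0,0],[0,0,0],[0,0,0],[0,0,0],[0,0,0]], fingers=[0.06,0.03,0.01,0.01,0.01], newtons=55)

```text
t: 3.05
tool_pos: [0.5024, 0.0969, 0.0151]
orientation: [-1.571, 0.007, -0.008]
contact_force: [0.6, -0.1, -0.7]
grip_width: 0.0388
```

Emit:
move_arm(slide=[[0,0,0],[0,0,0],[0,0,0],[0,-0.01,0],[0,-0.02,0]], rotation=[[0,0,0],[0,0,0],[0,0,0],[0,0,0],[0,0,0]], fingers=[0.01,0.01,0.01,0.01,0.01])

```text
t: 3.47
tool_pos: [0.5016, 0.0968, 0.0349]
orientation: [-1.571, 0.009, -0.006]
contact_force: [0.6, -0.6, -3.0]
grip_width: 0.0197
```

Emit:
move_arm(slide=[[0,-0.03,0],[0,-0.06,0],[0,-0.1,0],[0,-0.14,0],[0,-0.18,0]], rotation=[[0,0,0],[0,0,0],[0,0,0],[0,0,0],[0,0,0]], fingers=[0.01,0.01,0.01,0.01,0.01])

```text
t: 3.88
tool_pos: [0.5012, 0.0968, 0.2175]
orientation: [-1.571, 0.008, -0.008]
contact_force: [1.1, -0.5, -4.3]
grip_width: 0.0196
```

Emit:
move_arm(slide=[[0.008,0,-0.035],[0.016,0,-0.07],[0.024,0,-0.105],[0.032,0,-0.14],[0.04,0,-0.175]], rotation=[[0,0,-5],[0,0,-10],[0,0,-15],[0,0,-20],[0,0,-25]], fingers=[0.01,0.01,0.01,0.01,0.01])

```text
t: 4.3
tool_pos: [0.5387, -0.0738, 0.2158]
orientation: [-1.547, -0.327, -0.341]
contact_force: [1.0, 0.4, -3.6]
grip_width: 0.0198
```

Emit:
move_arm(slide=[[0.006,0,-0.04],[0.012,0,-0.08],[0.018,0,-0.12],[0.024,0,-0.16],[0.03,0,-0.195]], rotation=[[0,0,0],[0,0,0],[0,0,0],[0,0,0],[0,0,0]], fingers=[0.01,0.01,0.01,0.01,0.01])

```text
t: 4.72
tool_pos: [0.5646, -0.2692, 0.2273]
orientation: [-1.544, -0.324, -0.337]
contact_force: [0.5, -0.5, -3.1]
grip_width: 0.0199
```

```bash
cat > rel.py <<'E'
from h import *
np.set_printoptions(precision=4,suppress=True)
yaw=np.radians(-2.1);t=np.radians(25)
gx=np.array([np.cos(t)*np.cos(yaw),np.cos(t)*np.sin(yaw),np.sin(t)]);n=np.array([-np.sin(t)*np.cos(yaw),-np.sin(t)*np.sin(yaw),np.cos(t)])
gy=np.cross(n,gx);B=np.array([.6738,-.2973,.1295])
G=np.c_[gx,gy,n]; T=np.c_[gx,-n,gy]
if __name__=='__main__':
    s=sense();R=Ro.from_rotvec(s['orientation']).as_matrix();p=s['tool_pos']
    print('t',s['t'],'rot needed (tool,deg)',np.degrees(Ro.from_matrix(R.T@T).as_rotvec()),'F board',s['contact_force']@G,'w',s['grip_width'])
    for nm,a,h in [('hover',-.061,.04),('engage',-.061,0),('home',-.112,0)]:
        g=B+a*gx+(.0275+h)*n; tcp=g-.013*n
        print(nm,'tool shift',R.T@(tcp-p),'in board axes(x,y,n)',G.T@(tcp-p))
E
python3 rel.py; python3 - <<'E'
from h import *
p,d=get_image('side');np.savez('s2.npz',p=p,d=d);a=p[:,:,::-1]
q,e=get_image('top');np.savez('t2.npz',p=q,d=e)
cv2.imwrite('pics/s2.png',np.vstack([cv2.resize(a[120:384,230:512],(640,600))]))
E
```

```text
t 4.7167 rot needed (tool,deg) [-0.8206  1.4229 -0.8427] F board [-0.8002 -0.4666 -3.0479] w 0.019891937860256767
hover tool shift [-0.0019  0.0803 -0.0252] in board axes(x,y,n) [-0.0025 -0.0241 -0.0807]
engage tool shift [-0.0013  0.1203 -0.0257] in board axes(x,y,n) [-0.0025 -0.0241 -0.1207]
home tool shift [-0.0523  0.1211 -0.0245] in board axes(x,y,n) [-0.0535 -0.0241 -0.1207]
```

View pics/s2.png

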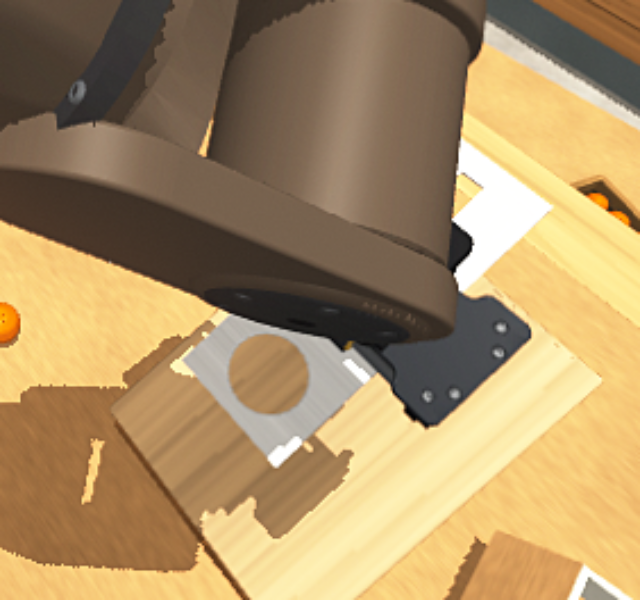

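The gauge is held square, parallel to the board with its big hole downslope (crop about (268,375)). Moving to hover above the bolt.

Emit:
move_arm(slide=[[0,0.015,-0.01],[-0.001,0.03,-0.02],[-0.002,0.045,-0.025],[-0.002,0.06,-0.025],[-0.002,0.075,-0.025]], rotation=[[0,0.5,0],[-0.3,1,-0.3],[-0.5,1.4,-0.6],[-0.5,1.4,-0.6],[-0.5,1.4,-0.6]], fingers=[0.01,0.01,0.01,0.01,0.01])

```text
t: 5.23
tool_pos: [0.5939, -0.2915, 0.1565]
orientation: [-1.546, -0.312, -0.365]
contact_force: [0.9, -0.6, -3.8]
grip_width: 0.0197
```

```bash
python3 rel.py; python3 - <<'E'
from h import *
from rel import *
p,d=get_image('side');q,e=get_image('top')
for c,P,D in(('side',p,d),('top',q,e)):
    np.savez(c+'3.npz',p=P,d=D)
    for nme in ['gauge_slot_end','bolt','gauge_grip']:
        for r in tip_of(c,nme)[:1]:
            l=r['location'];X=at(c,D,l);print(c,nme,round(r['confidence'],2),np.array(l)*[512,384],G.T@(X-B))
    uv,X=cloud(c,D);L=(X-B)@G;rgb=P[uv[:,1],uv[:,0]].astype(int)
    m=(abs(L[:,1])<.08)&(L[:,0]>-.2)&(L[:,0]<.15)&(L[:,2]>.02)&(L[:,2]<.065)&(np.ptp(rgb,axis=1)<25)&(rgb.min(1)>90)
    r=L[m];A=np.c_[r[:,:2],np.ones(len(r))];co=np.linalg.lstsq(A,r[:,2],rcond=None)[0]
    print('plate pts',len(r),'slopes deg',np.degrees(co[:2]),'h top at 0',co[2],'x',np.percentile(r[:,0],[.5,99.5]),'y',np.percentile(r[:,1],[.5,99.5]))
a=cv2.resize(p[100:280,300:500,::-1],(400,360));b=cv2.resize(q[60:240,320:500,::-1],(360,360))
cv2.imwrite('pics/h3.png',np.hstack([a,b]))
E
```

```text
t 5.2333 rot needed (tool,deg) [-0.3491  0.0346 -0.2807] F board [-0.7637 -0.5172 -3.8203] w 0.019728895516682818
hover tool shift [ 0.0002  0.0037 -0.0029] in board axes(x,y,n) [ 0.0002 -0.0029 -0.0038]
engage tool shift [ 0.0004  0.0437 -0.0031] in board axes(x,y,n) [ 0.0002 -0.0029 -0.0438]
home tool shift [-0.0506  0.044  -0.0031] in board axes(x,y,n) [-0.0508 -0.0029 -0.0438]
side gauge_slot_end 0.92 [440.7808 228.288 ] [ 0.1096  0.0324 -0.1921]
plate pts 2297 slopes deg [-0.2366  0.7625] h top at 0 0.04823775992356599 x [-0.1701  0.0741] y [-0.0407  0.0475]
top gauge_slot_end 0.82 [418.0992 112.512 ] [ 0.0373 -0.0094  0.0022]
top bolt 0.74 [415.2832 130.9824] [ 0.003  -0.0021  0.0216]
top gauge_grip 0.7 [418.6112 166.3104] [-0.028   0.0308  0.1546]
plate pts 2409 slopes deg [-0.6566  0.6186] h top at 0 0.04375141750576519 x [-0.1705  0.0714] y [-0.04    0.0485]
```

View pics/h3.png

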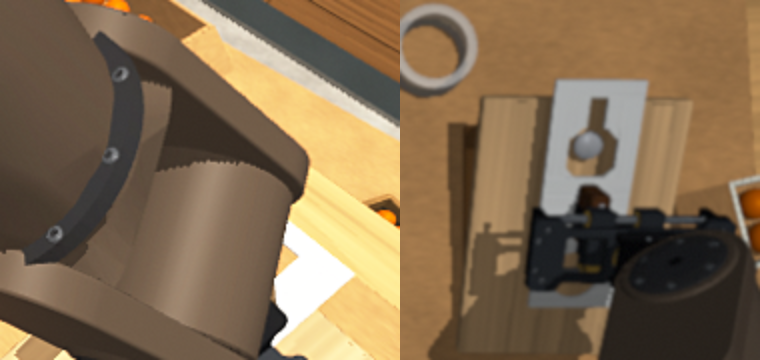

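Top view: the bolt shows within the keyhole opening (585,145), and the plate is about 3.5 mm too far to +y. I'll correct that and lower.

Emit:
move_arm(slide=[[0,0.006,-0.0035],[0,0.014,-0.0035],[0,0.022,-0.0035],[0,0.03,-0.0035],[0,0.036,-0.0035]], rotation=[[-0.5,0,-0.3],[-0.5,0,-0.3],[-0.5,0,-0.3],[-0.5,0,-0.3],[-0.5,0,-0.3]], fingers=[0.01,0.01,0.01,0.01,0.01])

```text
t: 6.05
tool_pos: [0.609, -0.2957, 0.1227]
orientation: [-1.554, -0.314, -0.371]
contact_force: [-0.2, -0.9, -4.9]
grip_width: 0.0202
```

```bash
cat > chk.py <<'E'
from h import *
from rel import *
import sys
q,D=get_image('top');uv,X=cloud('top',D);L=(X-B)@G;rgb=q[uv[:,1],uv[:,0]].astype(int)
m=(abs(L[:,1])<.08)&(L[:,0]>-.25)&(L[:,0]<.15)&(L[:,2]>.001)&(L[:,2]<.065)&(np.ptp(rgb,axis=1)<25)&(rgb.min(1)>90)
hd=(np.hypot(L[:,0],L[:,1])<.022)
r=L[m&~hd];A=np.c_[r[:,:2],np.ones(len(r))];co=np.linalg.lstsq(A,r[:,2],rcond=None)[0]
print('plate pts',len(r),'slopes deg',np.degrees(co[:2]),'h top at 0',co[2],'at grip',co@[-.08,0,1],'x',np.percentile(r[:,0],[.5,99.5]),'y',np.percentile(r[:,1],[.5,99.5]))
rect=cv2.minAreaRect(r[:,:2].astype(np.float32));print(rect)
w=L[(abs(L[:,2])<.01)&((abs(L[:,1])>.07)&(abs(L[:,1])<.1))&(L[:,0]>-.2)&(L[:,0]<.03)];print('board h',np.median(w[w[:,1]>0,2]),np.median(w[w[:,1]<0,2]))
if len(sys.argv)>1: cv2.imwrite(sys.argv[1],cv2.resize(q[60:240,320:500,::-1],(600,600),interpolation=cv2.INTER_CUBIC))
E
python3 rel.py; python3 chk.py
```

```text
t 6.05 rot needed (tool,deg) [ 0.1444  0.0086 -0.0261] F board [-2.1654 -0.8567 -4.3503] w 0.020185971416594978
hover tool shift [ 0.0006 -0.0332  0.0007] in board axes(x,y,n) [0.0007 0.0008 0.0332]
engage tool shift [0.0007 0.0068 0.0008] in board axes(x,y,n) [ 0.0007  0.0008 -0.0068]
home tool shift [-0.0503  0.0068  0.0008] in board axes(x,y,n) [-0.0503  0.0008 -0.0068]
plate pts 2231 slopes deg [-0.1711 -0.3722] h top at 0 0.010501882343414572 at grip 0.010740831955685997 x [-0.1702  0.0728] y [-0.0447  0.0438]
((-0.0489455983042717, -0.00251137837767601), (0.09393571317195892, 0.2447933703660965), 89.79930114746094)
board h -0.0005686028323672423 -0.0004524094458531225
```

Emit:
move_arm(slide=[[0,0.002,0],[0,0.004,0],[0,0.005,0],[0,0.006,0],[0,0.006,0]], rotation=[[0,0,0],[0,0,0],[0,0,0],[0,0,0],[0,0,0]], fingers=[0.01,0.01,0.01,0.01,0.01])

```text
t: 6.52
tool_pos: [0.6113, -0.2961, 0.1188]
orientation: [-1.555, -0.315, -0.372]
contact_force: [-0.1, -0.1, -3.6]
grip_width: 0.0197
```

```bash
python3 rel.py; python3 chk.py
```

```text
t 6.5167 rot needed (tool,deg) [0.1876 0.0199 0.0393] F board [-1.5974 -0.116  -3.2382] w 0.019728020236015813
hover tool shift [ 0.0002 -0.0378  0.0009] in board axes(x,y,n) [0.0001 0.0011 0.0378]
engage tool shift [0.0001 0.0022 0.0011] in board axes(x,y,n) [ 0.0001  0.0011 -0.0022]
home tool shift [-0.0509  0.0022  0.0011] in board axes(x,y,n) [-0.0509  0.0011 -0.0022]
plate pts 2192 slopes deg [-0.0717 -0.2247] h top at 0 0.00602242999367608 at grip 0.006122496013859599 x [-0.1699  0.0724] y [-0.0448  0.044 ]
((-0.04915918409824371, -0.0016549378633499146), (0.24354690313339233, 0.09189385175704956), 0.3854612410068512)
board h -0.0005130288483459608 -0.0005839306677632901
```

Emit:
move_arm(slide=[[0,0.0005,0],[0,0.001,0],[0,0.0015,0],[0,0.002,0],[0,0.002,0]], rotation=[[0,0,0],[0,0,0],[0,0,0],[0,0,0],[0,0,0]], fingers=[0.01,0.01,0.01,0.01,0.01])

```text
t: 6.98
tool_pos: [0.612, -0.2961, 0.1175]
orientation: [-1.554, -0.315, -0.372]
contact_force: [-5.9, 0.2, 3.9]
grip_width: 0.0196
```

```bash
python3 rel.py; python3 chk.py pics/e5.png
```

```text
t 6.9833 rot needed (tool,deg) [0.1811 0.026  0.0476] F board [-3.705   0.0046  6.0116] w 0.01962372142367806
hover tool shift [ 0.0002 -0.0393  0.0009] in board axes(x,y,n) [0.0001 0.0011 0.0393]
engage tool shift [0.0001 0.0007 0.0011] in board axes(x,y,n) [ 0.0001  0.0011 -0.0007]
home tool shift [-0.0509  0.0007  0.0011] in board axes(x,y,n) [-0.0509  0.0011 -0.0007]
plate pts 2173 slopes deg [-0.0776 -0.0365] h top at 0 0.004675232617410906 at grip 0.004783576749536839 x [-0.1703  0.0721] y [-0.0449  0.044 ]
((-0.049293674528598785, -0.001460876315832138), (0.24383841454982758, 0.09238280355930328), 0.3800737261772156)
board h -0.0005369597953345538 -0.00029844167941832925
```

View pics/e5.png

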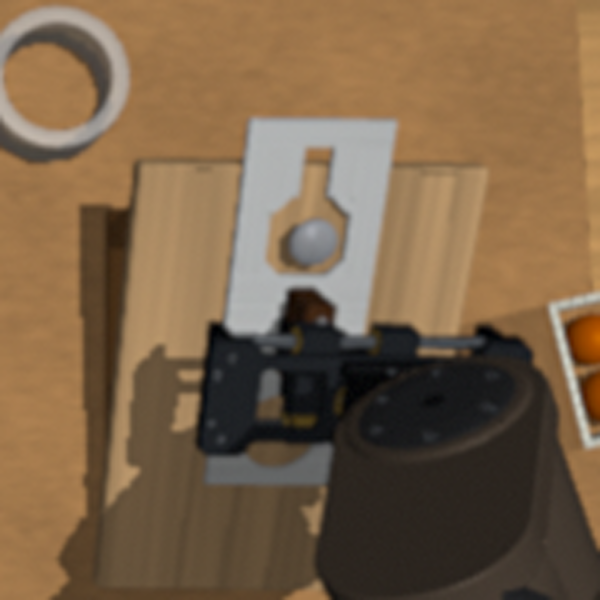

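Plate is flat on the board (about 9 N contact) with the bolt head inside the opening (315,242). Now sliding down the slope.

Emit:
move_arm(slide=[[-0.008,0,0],[-0.016,0,0],[-0.024,0,0],[-0.032,0,0],[-0.04,0,0]], rotation=[[0,0,0],[0,0,0],[0,0,0],[0,0,0],[0,0,0]], fingers=[0.01,0.01,0.01,0.01,0.01])

```text
t: 7.45
tool_pos: [0.5826, -0.2926, 0.1069]
orientation: [-1.564, -0.292, -0.363]
contact_force: [0.5, -0.1, -1.2]
grip_width: 0.02
```

```bash
python3 rel.py; python3 chk.py
```

```text
t 7.45 rot needed (tool,deg) [ 0.681  -0.3764 -1.143 ] F board [-0.005  -0.0884 -1.2848] w 0.019956732931047303
hover tool shift [ 0.0306 -0.037  -0.0016] in board axes(x,y,n) [ 0.0313 -0.0014  0.0364]
engage tool shift [ 0.0314  0.003  -0.0012] in board axes(x,y,n) [ 0.0313 -0.0014 -0.0036]
home tool shift [-0.0196  0.004  -0.0015] in board axes(x,y,n) [-0.0197 -0.0014 -0.0036]
plate pts 2024 slopes deg [-1.2356 -0.8654] h top at 0 0.005849875059985889 at grip 0.007575142562637276 x [-0.2013  0.0418] y [-0.0435  0.0459]
((-0.08021774888038635, 0.0002964287996292114), (0.2465466558933258, 0.0919790118932724), 0.09837469458580017)
board h -0.0005758605682802249 -0.0005250699614341331
```

```bash
python3 - <<'E'
from h import *
s=sense();print(np.round(s['qpos'],3),np.round(s['dq'],3))
lo=[-3.1,-.84,.05,-1.13,.06,-2.69];hi=[3.1,2.19,2.79,4.28,2.93,2.69]
print(np.round(s['qpos']-lo,3),np.round(hi-s['qpos'],3))
E
```

```text
[-0.663  0.559  1.869  0.58   0.428 -2.684] [ 0.003  0.005 -0.02   0.008  0.013 -0.   ]
[2.437 1.399 1.819 1.71  0.368 0.006] [3.763 1.631 0.921 3.7   2.502 5.374]
```

The last joint is at its limit (-2.69), so it can't follow further in this grasp. The bolt is already in the slot, so I'll let go, back off, turn half round about the finger axis (the same grasp) and finish the pull.

Emit:
move_arm(slide=[[0,0,0],[0,0,0],[0,0,0],[0,0,0],[0,0,0]], rotation=[[0,0,0],[0,0,0],[0,0,0],[0,0,0],[0,0,0]], fingers=[0.03,0.04,0.05,0.055,0.06])

```text
t: 7.92
tool_pos: [0.5832, -0.2926, 0.1071]
orientation: [-1.563, -0.293, -0.363]
contact_force: [-0.8, -0.4, -0.0]
grip_width: 0.0478
```

Emit:
move_arm(slide=[[0,-0.012,0],[0,-0.03,0],[0,-0.05,0],[0,-0.065,0],[0,-0.08,0]], rotation=[[0,0,0],[0,0,0],[0,0,0],[0,0,0],[0,0,0]], fingers=[0.06,0.06,0.06,0.06,0.06])

```text
t: 8.33
tool_pos: [0.5501, -0.2905, 0.1818]
orientation: [-1.564, -0.293, -0.363]
contact_force: [1.1, 0.0, -0.0]
grip_width: 0.0598
```

```bash
python3 rel.py; python3 chk.py pics/r6.png
```

```text
t 8.3333 rot needed (tool,deg) [ 0.7002 -0.3599 -1.0951] F board [ 1.0149  0.0575 -0.5138] w 0.0598261039561788
hover tool shift [ 0.0301  0.0447 -0.0015] in board axes(x,y,n) [ 0.0292 -0.0023 -0.0453]
engage tool shift [ 0.0308  0.0847 -0.001 ] in board axes(x,y,n) [ 0.0292 -0.0023 -0.0853]
home tool shift [-0.0202  0.0857 -0.0013] in board axes(x,y,n) [-0.0218 -0.0023 -0.0853]
plate pts 2207 slopes deg [-0.429  -0.6126] h top at 0 0.004938005592834977 at grip 0.005536975004065084 x [-0.1981  0.0391] y [-0.0428  0.0466]
((-0.08212758600711823, 0.0018273107707500458), (0.09155242145061493, 0.24438732862472534), 89.27953338623047)
board h -0.0005302889879340137 -0.0003327954609903735
```

View pics/r6.png

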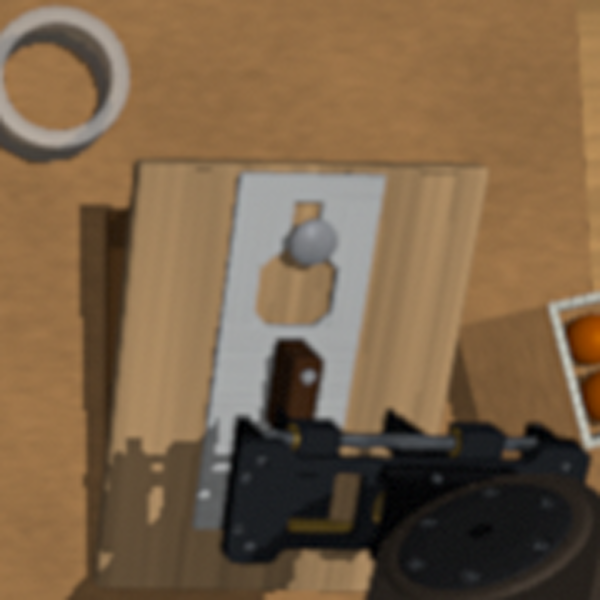

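The gauge stayed put on the slope, with the bolt (310,242) just inside the slot. Now the half turn.

Emit:
move_arm(slide=[[0,0,0],[0,0,0],[0,0,0],[0,0,0],[0,0,0]], rotation=[[0,7,0],[0,14,0],[0,21,0],[0,28,0],[0,35,0]], fingers=[0.06,0.06,0.06,0.06,0.06])

```text
t: 8.8
tool_pos: [0.5506, -0.2905, 0.1803]
orientation: [-1.376, 0.187, -0.818]
contact_force: [0.1, -0.4, 0.8]
grip_width: 0.0603
```

Emit:
move_arm(slide=[[0,0,0],[0,0,0],[0,0,0],[0,0,0],[0,0,0]], rotation=[[0,7,0],[0,14,0],[0,21,0],[0,28,0],[0,35,0]], fingers=[0.06,0.06,0.06,0.06,0.06])

```text
t: 9.22
tool_pos: [0.5506, -0.2905, 0.1803]
orientation: [-1.09, 0.659, -1.221]
contact_force: [-0.5, 0.3, 1.1]
grip_width: 0.0598
```

Emit:
move_arm(slide=[[0,0,0],[0,0,0],[0,0,0],[0,0,0],[0,0,0]], rotation=[[0,7,0],[0,14,0],[0,21,0],[0,28,0],[0,35,0]], fingers=[0.06,0.06,0.06,0.06,0.06])

```text
t: 9.63
tool_pos: [0.5506, -0.2905, 0.1803]
orientation: [-0.706, 1.117, -1.566]
contact_force: [-0.1, -0.1, -0.7]
grip_width: 0.0603
```

Emit:
move_arm(slide=[[0,0,0],[0,0,0],[0,0,0],[0,0,0],[0,0,0]], rotation=[[0,7,0],[0,14,0],[0,21,0],[0,28,0],[0,35,0]], fingers=[0.06,0.06,0.06,0.06,0.06])

```text
t: 10.05
tool_pos: [0.5506, -0.2905, 0.1803]
orientation: [-0.218, 1.552, -1.838]
contact_force: [-0.0, -0.0, -0.1]
grip_width: 0.0599
```

Emit:
move_arm(slide=[[0,0,0],[0,0,0],[0,0,0],[0,0,0],[0,0,0]], rotation=[[0,7,0],[0,14,0],[0,21,0],[0,28,0],[0,35,0]], fingers=[0.06,0.06,0.06,0.06,0.06])

```text
t: 10.47
tool_pos: [0.5506, -0.2905, 0.1803]
orientation: [0.382, 1.943, -2.013]
contact_force: [-0.4, 0.6, -0.6]
grip_width: 0.0603
```

```bash
cat > rel2.py <<'E'
from rel import *
T2=np.c_[-gx,-n,-gy]
s=sense();R=Ro.from_rotvec(s['orientation']).as_matrix();p=s['tool_pos']
print('t',s['t'],'q',np.round(s['qpos'],2),'rot needed',np.degrees(Ro.from_matrix(R.T@T2).as_rotvec()),'F board',s['contact_force']@G,'w',s['grip_width'])
print('TCP in board axes',G.T@(p-B))
import sys
x,y,h=map(float,sys.argv[1:4]);print('tool shift',R.T@(B+G@[x,y,h]-p))
E
python3 rel2.py -.0945 .0015 .0145; python3 chk.py
```

```text
t 10.4667 q [-0.7   0.42  1.87  0.47  0.56  0.47] rot needed [-0.6243  4.2841  1.1457] F board [-0.619   0.5468 -0.3509] w 0.06034396256638978
TCP in board axes [-0.0904  0.0023  0.0982]
tool shift [ 0.0025  0.0837 -0.0004]
plate pts 2250 slopes deg [-0.4285 -0.5687] h top at 0 0.00488655203662765 at grip 0.005484837860251977 x [-0.199   0.0392] y [-0.0427  0.0464]
((-0.08225445449352264, 0.0016243942081928253), (0.0912010595202446, 0.24417895078659058), 89.93366241455078)
board h -0.0005093529231624097 -0.00039587006353147776
```

Emit:
move_arm(slide=[[0.003,0.01,0],[0.004,0.03,0],[0.004,0.05,0],[0.004,0.07,0],[0.004,0.081,0]], rotation=[[-0.6,4.3,1.1],[-0.6,4.3,1.1],[-0.6,4.3,1.1],[-0.6,4.3,1.1],[-0.6,4.3,1.1]], fingers=[0.06,0.06,0.06,0.06,0.06])

```text
t: 10.93
tool_pos: [0.5798, -0.2926, 0.1027]
orientation: [0.467, 1.983, -2.001]
contact_force: [0.0, -0.2, -1.0]
grip_width: 0.0597
```

Emit:
move_arm(slide=[[0,0,0],[0,0,0],[0,0,0],[0,0,0],[0,0,0]], rotation=[[0,0,0],[0,0,0],[0,0,0],[0,0,0],[0,0,0]], fingers=[0.04,0.02,0.01,0.01,0.01], newtons=30)

```text
t: 11.35
tool_pos: [0.5798, -0.293, 0.1055]
orientation: [0.472, 1.981, -2.002]
contact_force: [0.3, -0.3, -0.7]
grip_width: 0.0324
```

```bash
python3 rel2.py -.112 0 .0145; python3 chk.py
```

```text
t 11.35 q [-0.68  0.56  1.88  0.66  0.42  0.35] rot needed [-0.0569  0.3645 -0.0163] F board [-0.0428 -0.3012 -0.7734] w 0.03238401966281804
TCP in board axes [-0.0954  0.0008  0.018 ]
tool shift [0.0166 0.0035 0.0007]
plate pts 1825 slopes deg [-0.4331 -0.4502] h top at 0 0.004875863681946155 at grip 0.005480603817767552 x [-0.2036  0.039 ] y [-0.0427  0.0463]
((-0.08269540220499039, 0.001214832067489624), (0.2445240616798401, 0.09161321073770523), 0.011846869252622128)
board h -0.0004915601398919391 -0.0004657934337906949
```

Emit:
move_arm(slide=[[0,0,0],[0,0,0],[0,0,0],[0,0,0],[0,0,0]], rotation=[[0,0,0],[0,0,0],[0,0,0],[0,0,0],[0,0,0]], fingers=[0.01,0.01,0.01,0.01,0.01])

```text
t: 11.82
tool_pos: [0.5797, -0.2929, 0.105]
orientation: [0.472, 1.982, -2.002]
contact_force: [-3.7, 1.8, 5.5]
grip_width: 0.02
```

Emit:
move_arm(slide=[[0.003,0,0],[0.006,0,0.0005],[0.009,0,0.0005],[0.012,0,0.0005],[0.014,0,0.0005]], rotation=[[0,0,0],[0,0,0],[0,0,0],[0,0,0],[0,0,0]], fingers=[0.01,0.01,0.01,0.01,0.01])

```text
t: 12.23
tool_pos: [0.5673, -0.2933, 0.0992]
orientation: [0.473, 1.981, -2.002]
contact_force: [0.4, -0.3, 7.5]
grip_width: 0.0196
```

```bash
python3 rel2.py -.112 0 .0145; python3 chk.py
```

```text
t 12.2333 q [-0.69  0.56  1.91  0.71  0.41  0.29] rot needed [-0.0673  0.3519 -0.0326] F board [ 3.5308 -0.2699  6.6363] w 0.01960836678048834
TCP in board axes [-0.1094  0.0001  0.0176]
tool shift [0.0026 0.0031 0.0001]
plate pts 1747 slopes deg [-0.5033 -0.5375] h top at 0 0.004790128450240478 at grip 0.0054928596009628464 x [-0.2176  0.025 ] y [-0.0439  0.0453]
((-0.09658300876617432, 0.00011207163333892822), (0.24501605331897736, 0.09144943952560425), 0.13416317105293274)
board h -0.0004760362288239518 -0.0005205917471698224
```

Emit:
move_arm(slide=[[0.001,0,0],[0.002,0,0],[0.003,0,0],[0.0035,0,0],[0.004,0,0]], rotation=[[0,0,0],[0,0,0],[0,0,0],[0,0,0],[0,0,0]], fingers=[0.01,0.01,0.01,0.01,0.01])

```text
t: 12.7
tool_pos: [0.564, -0.2933, 0.0977]
orientation: [0.473, 1.98, -2.002]
contact_force: [2.7, 0.1, 6.4]
grip_width: 0.0202
```

```bash
python3 rel2.py -.112 0 .0145; python3 chk.py
```

```text
t 12.7 q [-0.7   0.56  1.92  0.72  0.4   0.27] rot needed [-0.0755  0.3479 -0.0498] F board [5.1673 0.2132 4.6882] w 0.02021463994598278
TCP in board axes [-0.113  -0.      0.0176]
tool shift [-0.001   0.0031 -0.    ]
plate pts 1735 slopes deg [-0.5642 -0.3343] h top at 0 0.004636148338900673 at grip 0.005423933573275634 x [-0.2206  0.0221] y [-0.0439  0.0449]
((-0.09975786507129669, 0.00036121904850006104), (0.0913948193192482, 0.245651513338089), 89.75650787353516)
board h -0.00046502346601456966 -0.00036272952056873016
```

Emit:
move_arm(slide=[[0.0005,0,0],[0.001,0,0],[0.0015,0,0],[0.002,0,0],[0.002,0,0]], rotation=[[0,0,0],[0,0,0],[0,0,0],[0,0,0],[0,0,0]], fingers=[0.01,0.01,0.01,0.01,0.01])

```text
t: 13.17
tool_pos: [0.5636, -0.2934, 0.0976]
orientation: [0.475, 1.978, -2.001]
contact_force: [12.5, 1.4, 5.8]
grip_width: 0.0199
```

```bash
python3 rel2.py -.112 0 .0145; python3 chk.py
```

```text
t 13.1667 q [-0.7   0.56  1.92  0.73  0.4   0.26] rot needed [-0.1186  0.3555 -0.1764] F board [13.7166  1.8841  0.0585] w 0.01990429785708832
TCP in board axes [-0.1135 -0.0002  0.0177]
tool shift [-0.0014  0.0032 -0.0002]
plate pts 1743 slopes deg [-0.5515 -0.3328] h top at 0 0.004799048089980774 at grip 0.005569040871771449 x [-0.2208  0.022 ] y [-0.0438  0.045 ]
((-0.10063817352056503, -5.0593167543411255e-05), (0.2460983842611313, 0.0916353240609169), 0.3670898973941803)
board h -0.0004958320001690723 -0.0003494871123547803
```

The force rose to 14 N with no further travel, so the bolt is against the slot end. I'll ease off the pull, release and back off.

Emit:
move_arm(slide=[[-0.0005,0,0],[-0.0008,0,0],[-0.0008,0,0],[-0.0008,0,0],[-0.0008,0,0]], rotation=[[0,0,0],[0,0,0],[0,0,0],[0,0,0],[0,0,0]], fingers=[0.01,0.01,0.03,0.045,0.06])

```text
t: 13.63
tool_pos: [0.562, -0.2926, 0.096]
orientation: [0.471, 1.983, -2.002]
contact_force: [-0.2, 0.4, -0.2]
grip_width: 0.0348
```

Emit:
move_arm(slide=[[0,0,0],[0,0,0],[0,-0.02,0],[0,-0.04,0],[0,-0.07,0]], rotation=[[0,0,0],[0,0,0],[0,0,0],[0,0,0],[0,0,0]], fingers=[0.06,0.06,0.06,0.06,0.06])

```text
t: 14.05
tool_pos: [0.5322, -0.2912, 0.1588]
orientation: [0.469, 1.986, -2.001]
contact_force: [0.5, 0.7, -0.1]
grip_width: 0.0596
```

Emit:
move_arm(slide=[[0,-0.03,0],[0,-0.06,0],[0,-0.09,0],[0,-0.11,0],[0,-0.11,0]], rotation=[[0,0,0],[0,0,0],[0,0,0],[0,0,0],[0,0,0]], fingers=[0.06,0.06,0.06,0.06,0.06])

```text
t: 14.47
tool_pos: [0.4861, -0.2906, 0.2634]
orientation: [0.475, 1.976, -2.003]
contact_force: [0.5, 0.2, -0.4]
grip_width: 0.0601
```

```bash
python3 rel2.py -.112 0 .0145; python3 chk.py pics/f7.png
```

```text
t 14.4667 q [-0.8   0.24  1.9   0.45  0.72  0.5 ] rot needed [-0.2301  0.3878 -0.1823] F board [ 0.2743  0.2284 -0.6205] w 0.060109902709178424
TCP in board axes [-0.1136 -0.0002  0.2008]
tool shift [-0.001   0.1863 -0.001 ]
plate pts 2631 slopes deg [-0.1343 -0.4972] h top at 0 0.005267637789074359 at grip 0.005455102457216929 x [-0.2227  0.0222] y [-0.044  0.045]
((-0.10186946392059326, -0.0002500861883163452), (0.09234429150819778, 0.2501257359981537), 89.97976684570312)
board h -0.0005272291487736459 -0.0003428942475478082
```

View pics/f7.png

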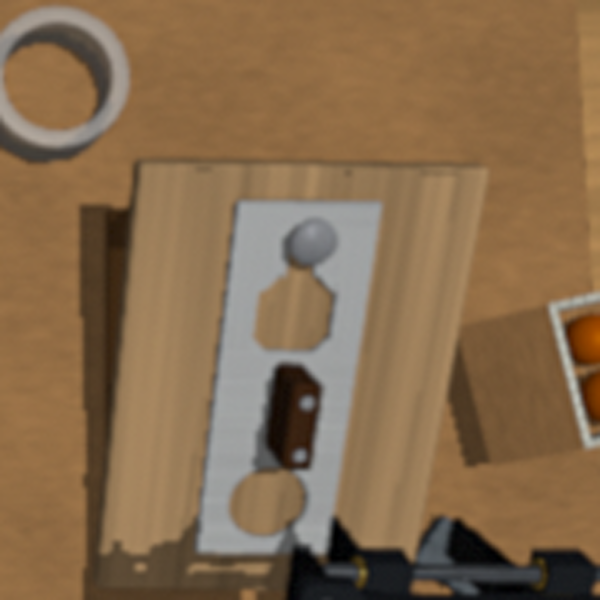

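The gauge hangs flat with the bolt (310,242) at the top of the slot. Its plate edges are within 1 mm of the fully-home position, and the gripper is well clear.

```bash
python3 -c "
from station import *
hand_in();print(sense()['t'])"
```

```text
the job is handed in; nothing more can be done
the job is handed in; nothing more can be done
```

The gauge with the single big hole is hanging on the board with the bolt at the end of its slot. I handed the job in at about 14.5 s of the 35 s allowed.

**What I did:** I took the gauge by its wooden grip and passed the keyhole opening over the bolt head until the plate lay flat on the board. I then pulled it down the slope until the force rose to about 14 N and it stopped moving, and let go.

**What did not go to plan:** The pull happened in two stages. After about 32 mm the last joint reached its range limit, and the tool tilted about 1° and lifted the plate roughly 3 mm. The bolt was already in the slot, so I let go, backed off, turned the gripper half round and gripped again. The gauge did not slide while it was free, and the second pull took it to the stop.

**Last checks:**
- **Position:** the plate's edges along the slope are at -222.7 and +22.2 mm from the bolt, against -222 and +23 mm when fully home. It is centred across the slope to within 1 mm.
- **Flatness:** the plate's top face is about 5.5 mm above the board, matching a 5 mm plate lying flat to within measurement error. The fitted slope across it was about 0.5°, which I took to be depth noise.
- **Robot:** the gripper was open and about 0.2 m clear of the board, touching nothing. The highest contact force I read was about 14 N.
- **Other gauge:** I did not touch it, but I did not check its position again at the end.

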